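# Pull the counter hatch shut with the reach pole and hang the pole on the stock bin

### The job

The white vent flap of the counter hatch has been left leaning open, away from the robot. Pick up the red reach pole, put its hook through the yellow ring eye on the flap's top edge and swing the flap fully shut (upright) without slamming it; only the pole may touch the hatch, never the gripper or arm. Then hang the pole by its black clip over a rim of the green stock bin, clip lip inside and handle outside, let go, and leave everything else on the counter standing where it is.

Things in the scene. Friction and masses are not known exactly. Their poses are not given: they have to be found in the camera images.
- hatch: Fixed counter hatch, turned up to 0.2 rad. Blue lower screen 220 mm wide, 95 mm high; posts 20 x 20 x 220 mm high, 120 mm to either side; foot 50 x 270 mm. Origin: centre of its underside, in the screen's plane. z up; y along the screen; x across it, away from the robot. The flap's hinge line is parallel to y, 100 mm above the origin.
- flap (a joint): Lean of the white flap (200 mm wide, 8 mm thick, 140 mm high, 0.25 kg) about the hinge line, rad. 0 = shut: upright in the screen's plane, against a stop. Grows as its top leans towards hatch +x, away from the robot. Stiff hinge: it stays where it is left; 1 to 3 N at the ring moves it.
- ring (a point): Centre of the yellow ring eye on the middle of the flap's top edge, 160 mm from the hinge line. Clear hole 30 mm across, bar 7 mm thick. The hole's axis (the point's y) is parallel to the hinge line, so it faces sideways. At lean a the ring is at hatch x = 160 sin a, z = 100 + 160 cos a mm.
- pole: Reach pole, 0.16 kg, 195 mm long, lying flat. Origin: on its underside at the clip's middle, near its centre of mass. x runs to the hook end, z up. Red handle: x -65 to 45, y 1 to 15 mm, 32 mm high. Beside it the black clip, x -30 to 30 mm (see lip). Handle and clip can be gripped together across y, 30 mm wide. A 9 mm steel rod at y 8, z 16 mm runs from the handle to x = 125 mm.
- hook (a point): Middle of the hook tip: pole x 125, y 27.5, z 16 mm; its axes are the pole's. The tip, 9 mm thick, is the rod's end bent square sideways: it runs along pole +y from y = 8 to 43 mm and ends in an orange bead 12 mm across.
- lip (a point): Point in the clip's lip, 2 mm above its low end: pole x 0, y -13, z 2 mm. The lip (y -15 to -11 mm) hangs from a 4 mm bridge flush with the handle's top and reaches down level with the pole's underside. Between lip and handle is a gap, open below, 12 mm wide (y -11 to 1 mm) and 28 mm deep, that goes over a rim.
- handle (a point): Point in the handle beside the clip, low down: pole x 0, y +8, z 2 mm.
- bin: Fixed green open stock bin, 160 (x) x 240 (y) x 130 mm high, walls 5 mm thick. Origin: centre of its underside on the counter, z up. It stands turned up to 0.25 rad. Packs up to 76 mm high stand in its middle, within 30 mm (x) and 50 mm (y) of its centre.
- paint_jar: Bystander: blue-labelled paint jar, 50 mm across, 75 mm high, close to the pole. Origin under its centre.
- carton: Bystander: cardboard carton 50 x 90 x 55 mm high, close to the pole. Origin under its centre.
- glue: Bystander: glue bottle with orange cap, 54 mm across, 130 mm high, in front of the hatch. Origin under its centre.
- tape: Bystander: roll of yellow tape lying flat, 90 mm across, 45 mm high, in front of the hatch. Origin under its centre.
- mug: Bystander: blue mug, 76 mm across, 90 mm high, far left. Origin under its centre.
- can: Bystander: can with red label, 66 mm across, 110 mm high, far right. Origin under its centre.
- stapler: Bystander: blue stapler 140 x 36 x 46 mm high, close to the robot. Origin under its centre.
Not all that is in view belongs to the job. What is shaped like the pole but purple is not meant.

How it is judged (in metres and radians):
On the way, in this order (a step that is already met when the one before it is completed fails the run):
1. the pole's hook is through the ring eye while the flap still leans open (distance between hook and ring below 0.02 m and angle between the y axis of hook and the y axis of ring, either way round below 0.6 rad and value of joint flap above 0.2 rad), for 0.1 s.
2. the flap is fully shut, with the hook still in the ring (value of joint flap below 0.04 rad and distance between hook and ring below 0.03 m), for 0.2 s.
At the end, for the whole second after the job is handed in: The flap is shut within 0.06 rad. The pole hangs at rest over one rim of the bin: lip inside with its low end 14 mm or more below the rim, handle outside with its low side 10 to 62 mm below the rim, pole within 0.5 rad of level. No bystander shifted over 40 mm or tipped over 0.4 rad (value of joint flap below 0.06 rad and x of lip in the frame of bin between -0.075 and 0.075 m and y of lip in the frame of bin between -0.115 and 0.115 m and (x of handle in the frame of bin above 0.08 m or x of handle in the frame of bin below -0.08 m or y of handle in the frame of bin above 0.12 m or y of handle in the frame of bin below -0.12 m) and z of lip in the frame of bin below 0.118 m and z of handle in the frame of bin between 0.07 and 0.122 m and angle between pole's own z axis and vertical below 0.5 rad and linear speed of pole below 0.03 m/s); the robot touches nothing.
It fails at once if the gripper or arm touches the hatch or its flap (contact force between any of the fingers, the arm and hatch above 1 N).
It fails at once if the flap is slammed (swings shut faster than 2.5 rad/s) (velocity of joint flap below -2.5 rad/s).
It fails at once if a bystander is shifted by more than 40 mm or tipped by more than 0.4 rad (distance of any of paint_jar, carton, glue, tape, mug, can, stapler from where it was at the start of the episode above 0.04 m or angle between any of paint_jar, carton, glue, tape, mug, can, stapler's own z axis and vertical above 0.4 rad).
It also fails if it takes over 61 s, if anything falls off the work surface, if the arm or the gripper's body presses on something with over 40 N, if the wrist force passes 120 N, or if a joint passes its speed limit or range.

### The arm

A 6-joint arm with a two-finger parallel gripper is mounted at the origin on the work surface. World frame = base frame: x ahead of the robot, y to its left, z up, the work surface at z = 0. Lengths are in mm, angles in rad, forces in N, time in s.
With the tool pointing down it reaches from about 275 to 825 mm from the base axis. Payload 4.9 kg.
Tool frame: the origin (TCP) lies at the very end of the fingers, on their centre line; the grasp point (between the pads) lies 19 mm behind it; z points along the fingers, y is the line along which they close (so a half turn about z gives the same grasp; the last joint's range is limited). The gripper opens to 85 mm and grips with 20 to 120 N. Pads are 22 mm wide; open, the fingers measure 114 mm over their backs; the gripper's body (76 mm by 85 mm) begins 54 mm behind the grasp point. The pads swing forward as they close: fully open they stand 13 mm farther back than shut.
Start: joints at [-1.331, 0.326, -0.193, 1.052, 0, 1.437], TCP at [200.848, -512.034, 200.981] pointing down, gripper open.
Joint ranges: [-2.65, 2.65], [-0.97, 1.79], [-1.3, 1.35], [-1.93, 2.1], [-1.47, 1.37], [-3.14, 3.14]. Speed limits (rad/s): [2.57, 2.57, 3.14, 3.14, 3.14, 3.14].

### API

Orientations are given as [roll, pitch, yaw] about the fixed x, y, z axes, in that order (R = Rz(yaw) Ry(pitch) Rx(roll)).
In Python, from bench import bot, solve_ik, imaging gives the robot as it stands. Calls block until the motion is done:
- bot.move_ptp(position, orientation): joint-space move of the TCP to a pose.
- bot.movel(position, rot=None, max_speed=150, threshold=None): straight line of the TCP; rot=None keeps the orientation; max_speed is the mean speed in mm/s. With threshold (N) it stops when the force on the tool has changed by that much, and returns True; else False.
- bot.move_j(angles): joint-space move.
- bot.grip(opening, effort=None): opening from 0.0 (shut) to 1.0 (fully open); effort is the grip in N (None keeps the last); returns when the fingers have stopped.
- bot.dwell(seconds).
- solve_ik(position, orientation): joint angles nearest the present ones, or None.
- bot.get_state(): the state.
- imaging.capture(name): name is "scene" or "side" or "wrist"; returns the picture (400x640x3 uint8, blue, green, red); there is no depth.
- imaging.camera_model(name): a dict with "K" (3x3 intrinsics, pixels), "k1" (the pictures are not rectified: a ray, as slopes to the right and down, at radius r is drawn at 1 + k1 r^2 times it, then the intrinsics apply), "position" and "rotation" of the camera in the world. Camera axes: x right, y up, looking along -z (the intrinsics and any distortion apply to the point x, -y, -z); pixel columns grow to the right and rows downward; lengths in mm; the calibration is good to about 2 mm. A picture is of the moment at which its call begins: read the wrist's pose just before it. camera_model takes no time and is no camera call; for the wrist camera it gives the pose at the moment of the call.
A pose or a line that the arm cannot do raises bot.IKError and nothing moves.
- bot.sign_off(): hands the job in; it is judged then, once.
The state is a dict: "t": time; "qpos": joint angles; "joint_velocities": joint speeds; "effort": joint torques, N m; "tcp_pos": TCP position; "orientation": TCP orientation; "contact_force": force on the tool from outside, world axes, zero at the start; "wrist_torque": the same for the moment, N m; "opening": opening from 0.0 (shut) to 1.0 (fully open); "gripper_force": force on a finger pad.
Only numpy, scipy, OpenCV 4.12 (cv2) and the standard library are available. Lean on these libraries where they do the work, as an engineer would, in place of code of your own. Each camera call takes 0.05 s, during which the arm holds its last target. There are 200 camera calls.

## Working session

There is one attempt and no reset: what is moved stays moved. The work goes in short steps, each a Python script; the robot and the scene stay as the last script left them, time stands still between calls to the robot, and variables do not carry over. Pictures are saved under pics/ and viewed, at most 10 in all, crops included, and the job is handed in when it is done.

```bash
ls; mkdir -p pics
python3 - <<'E'
from bench import bot, imaging
import cv2
for n in ("scene","side"):
    cv2.imwrite(f"pics/{n}0.png",imaging.capture(n)); m=imaging.camera_model(n); print(n,m)
print(bot.get_state()['t'])
E
```

```text
pics
scene {'K': array([[486.24031066,   0.        , 318.47285598],
       [  0.        , 486.24031066, 201.8726244 ],
       [  0.        ,   0.        ,   1.        ]]), 'k1': -0.03305439630911386, 'position': array([1017.66854726, -680.48179   , 1309.09895623]), 'rotation': array([ 0.63406035, -0.00609391,  0.67926961])}
side {'K': array([[402.91912047,   0.        , 315.99096041],
       [  0.        , 402.91912047, 200.48884935],
       [  0.        ,   0.        ,   1.        ]]), 'k1': -0.07183230290253978, 'position': array([ 333.51614567, 1021.44237614, 1041.87717083]), 'rotation': array([ 0.87905581,  0.01844255, -3.01837655])}
0.1
```

View pics/scene0.png

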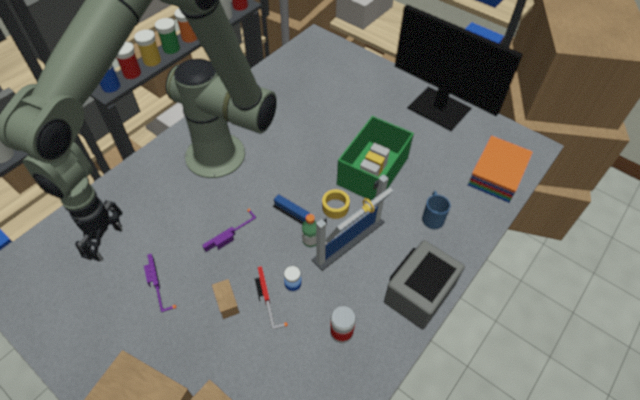

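View pics/side0.png

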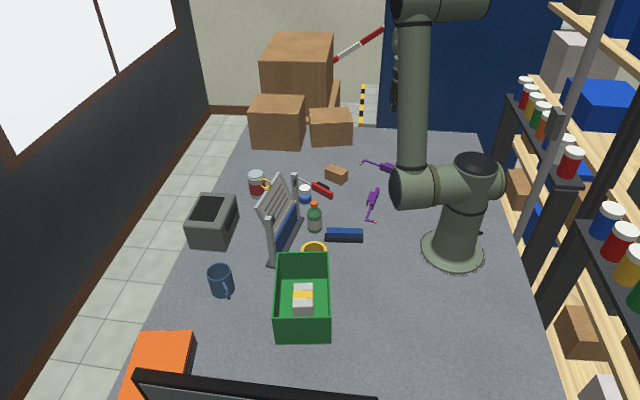

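Scene view: there are three pole-shaped objects. The red one is at about (265,290) with its hook at (283,325). The purple ones, at (225,235) and (157,280), are decoys. The red one fits the description, and I'll confirm it in an enlarged crop.

```bash
cat > h.py <<'E'
import numpy as np, cv2
from scipy.spatial.transform import Rotation as Ro
from bench import bot, solve_ik, imaging
def cam(n):
    m=imaging.camera_model(n); R=np.array(m["rotation"])
    m["R"]=Ro.from_euler('xyz',R).as_matrix() if R.shape==(3,) else R
    return m
def proj(m,P):
    p=(np.atleast_2d(P)-m["position"])@m["R"]; s=np.c_[p[:,0]/-p[:,2],p[:,1]/p[:,2]]
    s=s*(1+m["k1"]*(s**2).sum(1,keepdims=True))
    return s@m["K"][:2,:2].T+m["K"][:2,2]
def ray(m,uv):
    d=(np.atleast_2d(uv)-m["K"][:2,2])/[m["K"][0,0],m["K"][1,1]]; s=d.copy()
    for _ in range(10): s=d/(1+m["k1"]*(s**2).sum(1,keepdims=True))
    return np.c_[s[:,0],-s[:,1],-np.ones(len(s))]@m["R"].T
def atz(m,uv,z):
    r=ray(m,uv); z=np.broadcast_to(z,len(r)); return m["position"]+r*((z-m["position"][2])/r[:,2])[:,None]
E
python3 - <<'E'
from h import *
for n in("scene","side"):print(proj(cam(n),[0,0,0]))
I=cv2.imread("pics/scene0.png")
a=cv2.resize(I[250:340,200:320],(800,600),interpolation=cv2.INTER_CUBIC); cv2.imwrite("pics/c1.png",a)
b=cv2.resize(I[110:275,295:455],None,fx=3.6,fy=3.6,interpolation=cv2.INTER_CUBIC); cv2.imwrite("pics/c2.png",b)
E
```

```text
[[214.94689402 155.32332223]]
[[450.82015173 250.17805   ]]
```

View pics/c1.png

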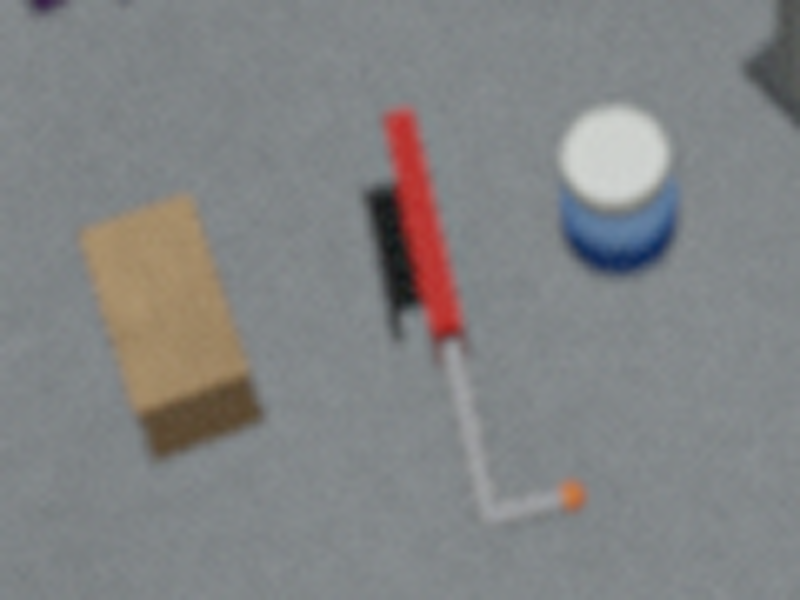

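View pics/c2.png

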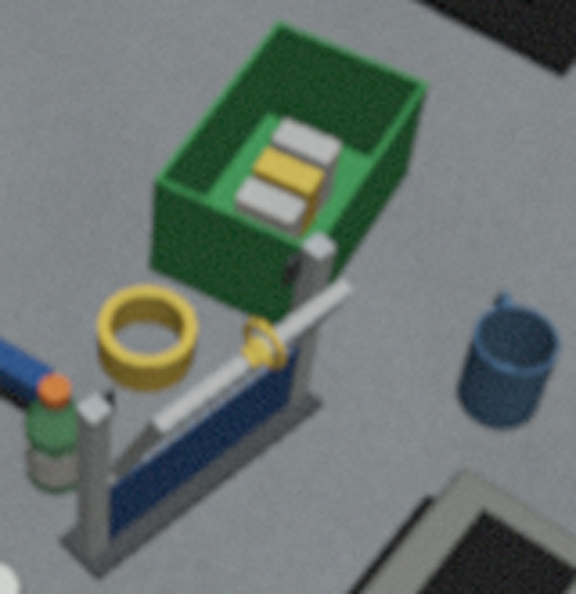

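The crop confirms the red pole with black clip. In the crop the handle ends are at (400,112) and (447,335), the rod corner is at (491,518) and the bead is at (573,495). The second crop shows the bin rim corners at (279,25), (427,88) and (155,182), the post tops at (95,408) and (318,245), and the ring at about (264,342). I'll fit the poses from these points.

```bash
cat > fit.py <<'E'
from h import *
from scipy.optimize import least_squares
m=cam("scene")
A=lambda p:np.array(p)/(800/120)+[200,250]
B=lambda p:np.array(p)/3.6+[295,110]
def fit2d(model,uv,x0):
    model=np.array(model,float)
    W=lambda x:model@Ro.from_euler('z',x[2]).as_matrix().T+[x[0],x[1],0]
    r=least_squares(lambda x:(proj(m,W(x))-uv).ravel(),x0,x_scale=[10,10,.1])
    print(r.x.round(3),'resid px',np.abs(r.fun).max().round(2)); return r.x
puv=A([(387,113),(413,108),(433,340),(462,330),(491,518),(573,495)])
print(atz(m,puv,[32,32,32,32,16,16]).round(0))
print('jar',atz(m,A([(615,157)]),75).round(0),'carton',atz(m,A([(82,235),(190,197),(250,373),(140,413)]),55).round(0))
g=atz(m,B([(95,408),(318,245)]),220);print(g.round(0))
r=atz(m,B([(279,25),(427,88),(155,182)]),130);print(r.round(0))
print('glue',atz(m,B([(53,388)]),130).round(0),'tape',atz(m,B([(148,325)]),45).round(0))
E
python3 fit.py
python3 - <<'E'
import cv2
I=cv2.imread("pics/side0.png")
cv2.imwrite("pics/c3.png",cv2.resize(I[165:350,225:385],None,fx=3.2,fy=3.2,interpolation=cv2.INTER_CUBIC))
E
```

```text
[[ 445. -245.   32.]
 [ 453. -236.   32.]
 [ 535. -312.   32.]
 [ 542. -301.   32.]
 [ 602. -352.   16.]
 [ 622. -323.   16.]]
jar [[ 555. -214.   75.]] carton [[ 395. -378.   55.]
 [ 418. -336.   55.]
 [ 495. -378.   55.]
 [ 472. -420.   55.]]
[[ 571. -104.  220.]
 [ 611.  132.  220.]]
[[394. 401. 130.]
 [550. 420. 130.]
 [424. 167. 130.]]
glue [[495. -63. 130.]] tape [[480.  89.  45.]]
```

View pics/c3.png

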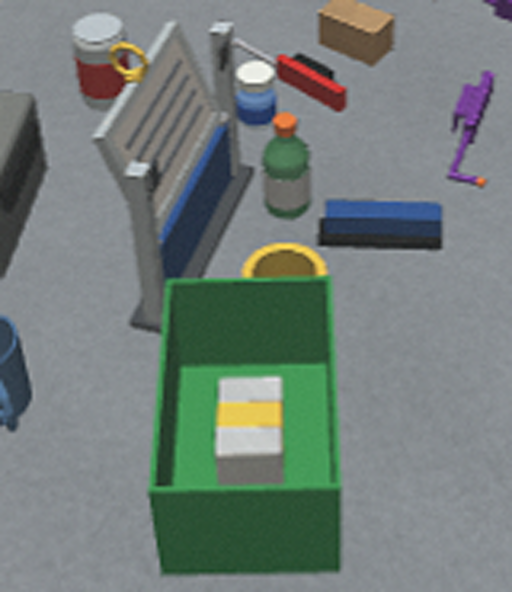

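Side crop (3.2x, offset 225,165): rim corners at (165,281), (331,279), (341,489), (152,490); post tops at (222,30) and (141,170); ring centre at about (129,63). Next I'll fit both views jointly.

```bash
cat > fit2.py <<'E'
from h import *
from scipy.optimize import least_squares
ms,md=cam("scene"),cam("side")
A=lambda p:np.array(p)/(800/120)+[200,250]
B=lambda p:np.array(p)/3.6+[295,110]
C=lambda p:np.array(p)/3.2+[225,165]
def fit(name,obs,x0,extra=lambda x:None):
    def f(x):
        out=[]
        for m,mod,uv in obs:
            M=np.array([q(x) if callable(q) else q for q in mod],float)
            out.append((proj(m,M@Ro.from_euler('z',x[2]).as_matrix().T+[x[0],x[1],0])-uv).ravel())
        return np.concatenate(out)
    r=least_squares(f,x0,x_scale=[10,10,.1,.1][:len(x0)]); print(name,r.x.round(3),'\n  res',r.fun.round(1)); return r.x
fit('pole',[(ms,[(-65,1,32),(-65,15,32),(45,1,32),(45,15,32),(125,8,16),(125,43,16)],A([(387,113),(413,108),(433,340),(462,330),(491,518),(573,495)]))],[495,-270,-.64])
fit('bin',[(ms,[(-80,120,130),(80,120,130),(-80,-120,130)],B([(279,25),(427,88),(155,182)])),(md,[(80,-120,130),(-80,-120,130),(-80,120,130),(80,120,130)],C([(165,281),(331,279),(341,489),(152,490)]))],[480,290,.12])
rg=lambda x:(160*np.sin(x[3]),0,100+160*np.cos(x[3]))
h=fit('hatch',[(ms,[(0,-120,220),(0,120,220),rg],B([(95,408),(318,245),(264,342)])),(md,[(0,-120,220),(0,120,220),rg],C([(222,30),(141,170),(129,63)]))],[591,14,-.17,.6])
q=Ro.from_euler('z',h[2]).apply(rg(h))+[h[0],h[1],0];print('ring',q)
print('monitor base',atz(ms,[(412,108),(437,90),(467,127)],0).round(0))
E
python3 fit2.py
python3 - <<'E'
from h import *
s=bot.get_state(); print(s['orientation'],s['t'])
y=-.64
for p,yw in (((500,-275,120),y),((500,-275,120),y+np.pi),((590,-20,240),-.168),((475,405,150),.127)): print(yw,solve_ik(list(p),[np.pi,0,yw]))
E
```

```text
pole [ 496.815 -285.456   -0.627] 
  res [-0.5  0.3  0.2 -0.  -0.  -0.7  0.4 -0.3 -0.   0.2 -0.   0.5]
bin [4.81722e+02 2.97961e+02 1.35000e-01] 
  res [-1.  -1.8 -0.  -1.9 -1.  -1.1 -0.3 -1.  -0.4 -1.4 -0.4 -0.5 -1.9  0.3]
hatch [ 5.87227e+02  1.60740e+01 -1.64000e-01  3.60000e-01] 
  res [-0.5 -1.  -0.7 -1.4 -0.3 -0.3 -1.  -1.2 -1.2 -0.5 -0.7 -0.8]
ring [642.83400214   6.87720421 249.74384694]
monitor base [[416. 659.   0.]
 [438. 814.   0.]
 [635. 704.   0.]]
[-3.14005147e+00 -1.83955977e-04  3.73805623e-01] 0.1
-0.64 [-0.6321825   0.42875822 -0.25771975  0.88431835  0.         -3.13377516]
2.501592653589793 [-0.6321825   0.42875822 -0.25771975  0.88431835  0.          0.0078175 ]
-0.168 [-0.15888474  0.38114378 -0.01187238  1.17778016  0.         -3.1324774 ]
0.127 [ 0.58783769  0.49797328 -0.06232397  1.01049908  0.         -2.68075496]
```

Run:
```python
from h import *
bot.grip(.65,60)
bot.move_ptp([497,-285,150],[np.pi,0,-.627+np.pi])
m=cam("wrist"); I=imaging.capture("wrist"); cv2.imwrite("pics/w1.png",I)
print(m, bot.get_state()['t'], bot.get_state()['tcp_pos'])
T=Ro.from_euler('z',-.627).as_matrix()
print(proj(m,np.array([(-65,1,32),(-65,15,32),(45,1,32),(45,15,32),(125,8,16),(125,43,16),(-30,-15,32),(30,-15,32)])@T.T+[496.8,-285.5,0]).round(1))
```

```text
{'K': array([[276.29667455,   0.        , 314.87047952],
       [  0.        , 276.29667455, 198.83432503],
       [  0.        ,   0.        ,   1.        ]]), 'k1': -0.03599914578415821, 'position': array([ 431.6729397 , -239.50055372,  323.0205293 ]), 'rotation': array([-3.12907826e-01,  7.97032364e-04,  9.43105686e-01]), 'R': array([[ 5.87276976e-01, -7.70228220e-01, -2.48705130e-01],
       [ 8.09385642e-01,  5.58561864e-01,  1.81393293e-01],
       [-7.97032280e-04, -3.07826466e-01,  9.51442185e-01]])} 1.9667 [ 496.63454491 -285.92127351  150.1857023 ]
[[317.  124.8]
 [330.7 124.8]
 [316.9 224.3]
 [329.1 224.3]
 [322.1 276.6]
 [349.3 276.6]
 [301.9 158.9]
 [302.7 212. ]]
```

View pics/w1.png

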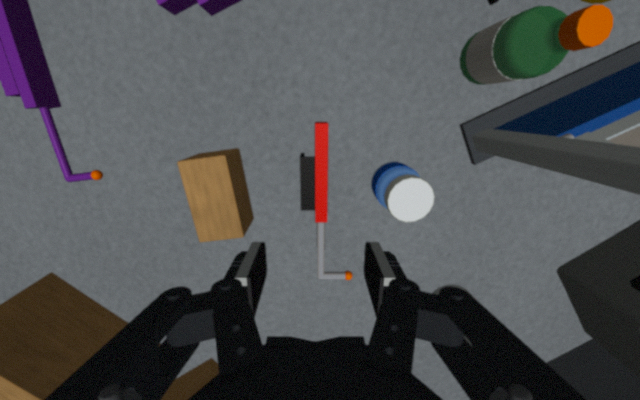

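The wrist view agrees with the fit to about 2 mm: handle from (321,123) to (321,221), rod corner at (321,276), bead at (349,276), with the jar and carton clear of the fingers. Next: grasp, lift and look at it from near.

Run:
```python
from h import *
o=[np.pi,0,-.627+np.pi]
print(bot.movel([495,-285.4,5],o,120,threshold=15))
bot.grip(0,70); s=bot.get_state(); print(s['opening'],s['gripper_force'],s['tcp_pos'],s['contact_force'])
bot.movel([495,-285.4,200],o,150)
m=cam("wrist"); I=imaging.capture("wrist"); cv2.imwrite("pics/w2.png",I); s=bot.get_state()
print(s['t'],s['tcp_pos'],s['opening'],s['contact_force'])
# expected in-hand: pole origin 5 mm below TCP
T=Ro.from_euler('xyz',[0,0,s['orientation'][2]+np.pi]).as_matrix()
print(proj(m,np.array([(-65,15,32),(45,15,32),(125,8,16),(125,49,16)])@T.T+s['tcp_pos']+[0,0,-5]).round(1))
```

```text
False
-0.0010306330066724141 0.0 [ 494.98249205 -285.36174335    4.99511456] [ 0.22782799  0.37968419 -0.21413881]
5.3917 [ 494.48949447 -285.00865599  198.99241932] -0.0013562757648513321 [-0.3664157   0.44228348 -0.11212854]
[[345.7 139.4]
 [339.6 313.2]
 [326.  380.7]
 [377.3 380.4]]
```

View pics/w2.png

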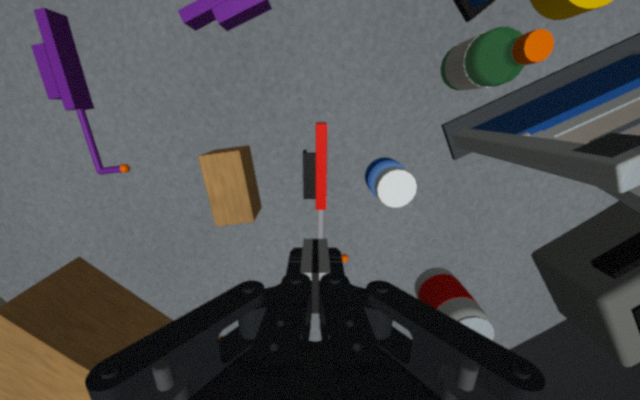

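The grasp missed: the fingers are fully shut at (315,245) and the pole is still on the counter at (321,123)–(321,209). I'll check whether the pole moved and how the TCP projects.

Run:
```python
from h import *
m=cam("wrist"); s=bot.get_state(); print(s['tcp_pos'],s['orientation'])
print('tcp',proj(m,[s['tcp_pos'],s['tcp_pos']+[0,0,19]]))
uv=[(316,123),(327,123),(316,209),(327,209),(345,259),(303,150)]
print(atz(m,uv,[32,32,32,32,16,32]).round(1))
ms=cam("scene"); I=imaging.capture("scene"); cv2.imwrite("pics/s2.png",I)
P=I[240:340,200:320].astype(int); O=cv2.imread("pics/scene0.png")[240:340,200:320].astype(int)
for X in(O,P):
    msk=(X[...,2]>150)&(X[...,1]<70); v,u=np.nonzero(msk); print(len(u),u.mean()+200,v.mean()+240, u.min()+200,v.min()+240,u.max()+200,v.max()+240)
```

```text
[ 494.48949447 -285.00865599  198.99241932] [ 3.14156204e+00 -1.79838273e-03  2.51462801e+00]
tcp [[316.32417449 232.0492749 ]
 [316.46601768 244.92682104]]
[[ 441.9 -246.6   32. ]
 [ 449.6 -236.    32. ]
 [ 530.2 -310.3   32. ]
 [ 538.6 -298.6   32. ]
 [ 622.6 -324.7   16. ]
 [ 458.6 -278.3   32. ]]
114 262.92105263157896 283.7105263157895 259 268 268 299
113 262.92035398230087 283.7699115044248 259 268 268 299
```

The pole did not move at all, although the TCP model and pole fit agree. I'll retry in steps and log what the fingers meet.

Run:
```python
from h import *
o=[np.pi,0,-.627+np.pi]
def st(k):
    s=bot.get_state(); print(k,round(s['t'],2),'open',round(s['opening'],3),'gf',s['gripper_force'],'cf',s['contact_force'].round(1),s['tcp_pos'].round(1)); return s
bot.grip(.65,70); st('opened')
print(bot.movel([494.5,-285.4,4],o,150,threshold=15)); st('down')
ims=[imaging.capture("wrist")]
for g in(.5,.35,.25,0):
    bot.grip(g,70); st(g)
    if g in(.35,0): ims.append(imaging.capture("wrist"))
cv2.imwrite("pics/cmp.png",np.hstack([i[100:400,190:450] for i in ims]))
```

```text
opened 6.01 open 0.65 gf 0.0 cf [-0.3 -0.6 -0.6] [ 495.  -285.4  200. ]
False
down 7.47 open 0.649 gf 0.0 cf [-0.1 -0.5 -0.4] [ 495.2 -285.9    4.8]
0.5 7.8 open 0.5 gf 0.0 cf [-0.7 -1.   0.6] [ 494.7 -285.5    4.3]
0.35 8.08 open 0.351 gf 0.0 cf [-0.5  0.1 -0.3] [ 494.4 -285.4    4. ]
0.25 8.38 open 0.247 gf 0.0 cf [-0.5  0.2  0. ] [ 494.5 -285.4    4. ]
0 8.72 open -0.006 gf 0.0 cf [ 0.2 -0.5 -0. ] [ 494.5 -285.4    4. ]
```

View pics/cmp.png

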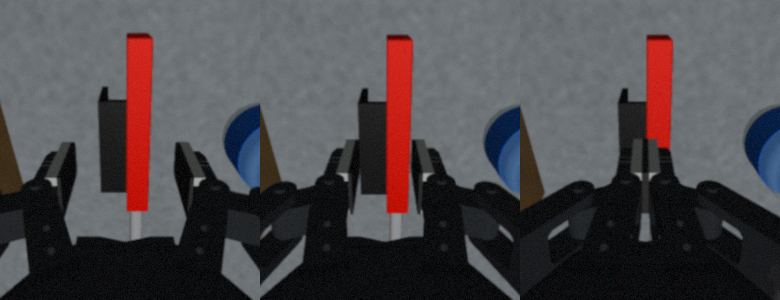

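The pads straddle the pole in plan, but when shut they are drawn above it. So the true fingertips sit higher than the reported TCP z. I'll measure the offset by touching bare counter with shut fingers, beyond the handle's end.

Run:
```python
from h import *
o=[np.pi,0,-.627+np.pi]
bot.movel([494.5,-285.4,60],o,200)
bot.movel([400,-216,40],o,250)
print(bot.movel([400,-216,-60],o,35,threshold=5)); s=bot.get_state(); print(s['t'],s['tcp_pos'],s['contact_force'])
bot.movel([400,-216,30],o,150)
```

```text
True
11.675 [ 399.98114385 -215.97212313  -30.25463548] [-0.16466103  0.55682623  6.61125845]
```

The counter was touched at a reported z of -30, so the fingertips are really 30 mm above the reported TCP. This also explains the images. I'll apply that offset and grasp again.

Run:
```python
from h import *
o=[np.pi,0,-.627+np.pi]
bot.grip(.65,70)
bot.movel([494.5,-285.4,40],o,250)
print(bot.movel([494.5,-285.4,-25],o,80,threshold=8)); print(bot.get_state()['tcp_pos'])
bot.grip(0,70); s=bot.get_state(); print(s['opening'],s['gripper_force'],s['contact_force'])
bot.movel([494.5,-285.4,150],o,200)
s=bot.get_state(); print(s['t'],s['tcp_pos'],s['opening'],s['contact_force'],s['gripper_force'])
# go to pre-thread: pole x along hatch x, hook mid 75 mm short in y of ring
```

```text
False
[ 494.86182456 -285.65030674  -24.63029821]
0.3393584977368544 69.93449449539185 [-0.38547181 -0.34502396  5.46482269]
15.75 [ 493.610562   -284.73535817  148.63526277] 0.3374942735871187 [ 0.51347008 -0.80460528 -1.49897403] 69.21606302261353
```

```bash
cat >> h.py <<'E'
PSI=-.164; H0=np.array([587.2,16.1,0])
def hookmove(hk,yaw=PSI,sp=150,**k):   # put hook mid at world hk
    R=Ro.from_euler('z',yaw)
    return bot.movel(list(np.array(hk)-R.apply([125,27.5,0])-[0,0,41]),[np.pi,0,yaw+np.pi],sp,**k)
def hookpos():
    s=bot.get_state(); return s['tcp_pos']+Ro.from_euler('z',s['orientation'][2]-np.pi).apply([125,27.5,0])+[0,0,41]
E
python3 - <<'E'
from h import *
R=Ro.from_euler('z',PSI)
ring=np.array([642.8,6.9,249.7])
pre=ring+R.apply([0,-58,0])
bot.movel([494.5,-285.4,290],[np.pi,0,-.627+np.pi],250)
hookmove(pre+[0,0,60],sp=220); hookmove(pre,sp=120); bot.dwell(.2)
hp=hookpos(); print('hook',hp,bot.get_state()['t'],bot.get_state()['opening'])
o=[]
for n,(r0,c0) in (("scene",(175,320)),("side",(160,230))):
    I=imaging.capture(n); cv2.imwrite(f"pics/{n}3.png",I); m=cam(n)
    bead=hp+R.apply([0,15.5+3,0])
    print(n,'pred tip centre',proj(m,bead),'elbow',proj(m,hp+R.apply([0,-19.5,0])),'ring',proj(m,ring),'crop',c0,r0)
    o.append(cv2.resize(I[r0:r0+70,c0:c0+70],(400,400),interpolation=cv2.INTER_CUBIC))
cv2.imwrite("pics/p3.png",np.hstack(o))
E
```

```text
hook [633.99326276 -50.55312239 250.61462899] 18.5 0.3387873486685855
scene pred tip centre [[357.77368228 212.5891149 ]] elbow [[347.45036114 220.41862269]] ring [[368.06755378 204.66301579]] crop 320 175
side pred tip centre [[268.84888667 176.73464566]] elbow [[272.97516645 170.3394001 ]] ring [[264.58715603 183.95010385]] crop 230 160
```

View pics/p3.png

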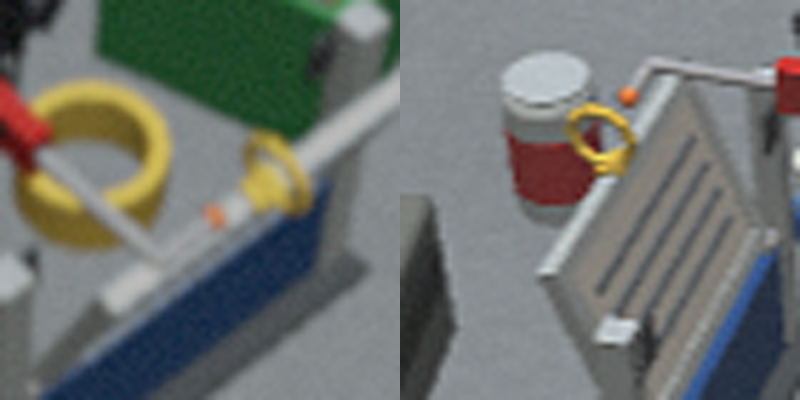

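Enlarged crops: bead at scene (357.2,212.2) and side (269.6,176.6); ring centre at scene (368.6,204.7) and side (264.8,183.2). The hook prediction holds. I'll triangulate both, correct for the difference, thread the ring and check it in the same call.

```bash
cat > tri.py <<'E'
from h import *
from scipy.optimize import least_squares
ms,md=cam("scene"),cam("side")
def tri(a,b,x0): 
    r=least_squares(lambda x:np.r_[(proj(ms,x)-a).ravel(),(proj(md,x)-b).ravel()],x0); print(r.x.round(1),r.fun.round(2)); return r.x
E
python3 - <<'E'
from tri import *
R=Ro.from_euler('z',PSI)
bead=tri((357.2,212.2),(269.6,176.6),[637,-32,250]); ring=tri((368.6,204.7),(264.8,183.2),[643,7,250])
tip=hookpos()+R.apply([0,18.5,0]); err=bead-tip; print('bead-model',err)
rel=R.inv().apply(ring-bead); print('ring rel bead, hatch frame',rel)
print('ring-err in hatch', R.inv().apply(ring-H0), R.inv().apply(ring-err-H0))
E
```

```text
[634.9 -32.6 251. ] [-0.1  -0.04 -0.13  0.04]
[643.6   6.1 251.6] [-0.38 -0.12 -0.47  0.12]
bead-model [-1.85251966 -0.37767302  0.64727693]
ring rel bead, hatch frame [ 2.27513097 39.58605215  0.65784636]
ring-err in hatch [ 57.30793716  -0.62268682 251.64439142] [5.90739388e+01 5.23717933e-02 2.50997114e+02]
```

```bash
cat >> h.py <<'E'
def hat(x,y,z): return H0+Ro.from_euler('z',PSI).apply([x,y,z])
def st(k):
    s=bot.get_state(); print(k,'t',round(s['t'],2),'cf',s['contact_force'].round(1),'hook hatch',Ro.from_euler('z',-PSI).apply(hookpos()-H0).round(1),round(s['opening'],3)); return s
E
python3 - <<'E'
from tri import *
hookmove(hat(58.5,-58,250),sp=60); st('aligned')
print(hookmove(hat(58.5,0,250),sp=50,threshold=4)); bot.dwell(.3); st('threaded')
o=[]
for n,(r0,c0) in (("scene",(175,325)),("side",(160,230))):
    I=imaging.capture(n); cv2.imwrite(f"pics/{n}4.png",I)
    o.append(cv2.resize(I[r0:r0+70,c0:c0+70],(400,400),interpolation=cv2.INTER_CUBIC))
    print(n,proj(cam(n),hookpos()+Ro.from_euler('z',PSI).apply([0,18.5,0])))
    hsv=cv2.cvtColor(I,cv2.COLOR_BGR2HSV); k=cv2.inRange(hsv,(5,150,120),(14,255,255))[r0:r0+70,c0:c0+70]; v,u=np.nonzero(k); print('orange',len(u),u.mean()+c0,v.mean()+r0)
cv2.imwrite("pics/p4.png",np.hstack(o))
E
```

```text
aligned t 18.85 cf [ 0.1  0.5 -2.2] hook hatch [ 58.7 -58.  250.1] 0.337
False
threaded t 20.46 cf [-0.2  0.1 -1.3] hook hatch [ 5.85e+01 -2.00e-01  2.50e+02] 0.337
scene [[373.42054077 201.44529421]]
orange 3 342.0 183.33333333333334
side [[261.80240099 187.1071443 ]]
orange 9 262.3333333333333 186.77777777777777
```

The hook went in with no contact force, and the bead appears at side (262.3,186.8), past the ring as predicted. Next I'll pull the flap shut along the arc and track the force and the yellow ring pixels.

```bash
cat >> h.py <<'E'
def ringpix():
    for n,(r0,c0) in (("scene",(160,320)),("side",(160,235))):
        I=imaging.capture(n); h=cv2.cvtColor(I,cv2.COLOR_BGR2HSV)[r0:r0+60,c0:c0+75]
        k=cv2.inRange(h,(20,120,120),(32,255,255)); 
        _,_,ss,cc=cv2.connectedComponentsWithStats(k,connectivity=8)
        print(n,[(int(s[4]),(c+[c0,r0]).round(1).tolist()) for s,c in zip(ss[1:],cc[1:]) if s[4]>5])
E
python3 - <<'E'
from h import *
ringpix()
for a in (.30,.2,.1,0):
    x=160*np.sin(a)-9; z=100+160*np.cos(a)
    r=hookmove(hat(x,0,z),sp=45,threshold=12); st((a,r))
    if r: break
bot.dwell(.2); ringpix()
for n in("scene","side"): print(n,proj(cam(n),[hat(0,0,260),hat(59,0,250)]).round(1))
E
```

```text
scene [(42, [378.0, 161.4]), (188, [334.7, 204.2]), (43, [369.1, 204.4])]
side [(22, [265.2, 180.1]), (19, [266.9, 187.8])]
(0.3, False) t 21.26 cf [ 0.3 -0.3 -0.1] hook hatch [3.80e+01 1.00e-01 2.53e+02] 0.338
(0.2, False) t 21.77 cf [ 0.  -0.4 -1.7] hook hatch [ 22.1   0.  256.8] 0.339
(0.1, False) t 22.27 cf [ 0.5 -1.2 -1.9] hook hatch [  6.6   0.  259.3] 0.338
(0, False) t 22.78 cf [ 8.1 -0.5 -5.5] hook hatch [ -7.3   0.  260.3] 0.339
scene [(40, [377.9, 161.2]), (24, [354.1, 186.3]), (140, [331.4, 196.8]), (43, [354.3, 194.1])]
side [(19, [281.0, 180.4]), (17, [277.9, 187.1])]
scene [[353.8 189.9]
 [368.8 205.2]]
side [[280.6 184.2]
 [263.8 183.7]]
```

Run:
```python
from h import *
st('now')
print(hookmove(hat(-12,0,260),sp=20,threshold=12)); st('pull'); bot.dwell(.5); st('hold'); ringpix()
```

```text
now t 23.08 cf [ 7.7  0.  -4.7] hook hatch [ -7.3  -0.  260.3] 0.342
False
pull t 23.38 cf [15.4 -1.4 -8. ] hook hatch [ -7.4   0.3 261.1] 0.335
hold t 23.88 cf [14.5 -1.  -7.9] hook hatch [ -7.5   0.3 261.1] 0.336
scene [(41, [377.9, 161.3]), (26, [354.2, 186.3]), (140, [331.4, 196.8]), (42, [354.4, 194.0])]
side [(39, [279.3, 183.8])]
```

The flap is at its stop: the force rose to 15 N with no further motion. Now I'll unload the hook, unthread it sideways, and check the flap and the pole in hand.

Run:
```python
from h import *
hookmove(hat(1,0,256.5),sp=40); st('centre')
print(hookmove(hat(0,-62,256.5),sp=60,threshold=4)); s=st('out')
ringpix(); hp=hookpos()+Ro.from_euler('z',PSI).apply([0,18.5,0])
for n in("scene","side"):
    I=imaging.capture(n); m=cam(n); p=proj(m,hp)[0]; c=p.round().astype(int)
    k=cv2.inRange(cv2.cvtColor(I,cv2.COLOR_BGR2HSV),(5,150,120),(14,255,255)); q=np.zeros_like(k); q[c[1]-10:c[1]+10,c[0]-10:c[0]+10]=1
    v,u=np.nonzero(k*q); print(n,'pred',p.round(1),'seen',u.mean().round(1),v.mean().round(1),len(u))
```

```text
centre t 24.47 cf [-1.1  0.2 -2.2] hook hatch [  0.4  -0.  256.2] 0.34
False
out t 25.65 cf [ 0.8  0.4 -0.6] hook hatch [ -0.  -61.7 256.5] 0.336
scene [(41, [378.3, 161.4]), (30, [353.9, 186.3]), (51, [353.6, 193.2]), (87, [334.6, 193.0]), (28, [325.4, 206.1])]
side [(20, [280.8, 180.6]), (35, [280.1, 187.4])]
scene pred [342.2 199.1] seen 342.0 198.2 4
side pred [285.2 177.3] seen 286.2 177.2 6
```

The flap stays shut and the pole is held as modelled. Now I'll hover above the bin's +y rim and look with the wrist camera.

```bash
cat >> h.py <<'E'
BIN=np.array([481.7,298,0]); BY=.135
def binw(p): return BIN+Ro.from_euler('z',BY).apply(p)
E
python3 - <<'E'
from h import *
s=bot.get_state(); p=s['tcp_pos']; bot.movel([p[0],p[1],300],None,200)
o=[np.pi,0,BY+np.pi]; t=binw([0,122.5,0])
bot.movel([t[0],t[1],300],o,250); bot.movel([t[0],t[1],140],o,150); bot.dwell(.3)
m=cam("wrist"); I=imaging.capture("wrist"); cv2.imwrite("pics/w5.png",I); s=bot.get_state(); print(s['t'],s['tcp_pos'],s['orientation'],s['opening'])
np.savez("w5.npz",pos=m['position'],R=m['R'],tcp=s['tcp_pos'],yaw=s['orientation'][2]-np.pi)
print('rim pts',proj(m,binw([(-80,120,130),(-75,115,130),(-40,120,130),(-40,115,130),(-80,-120,130),(80,-120,130)])).round(1))
R=Ro.from_euler('z',s['orientation'][2]-np.pi)
print('handle',proj(m,R.apply([(-65,1,32),(-65,15,32),(-65,1,0),(-65,15,0),(-30,-15,32),(-30,-15,0)])+s['tcp_pos']+[0,0,25]).round(1))
cv2.imwrite("pics/w5c.png",cv2.resize(I[0:300,120:520],None,fx=2,fy=2,interpolation=cv2.INTER_CUBIC))
E
```

```text
30.025 [465.37141954 419.52752463 140.38079164] [ 3.14129987e+00  5.60939407e-04 -3.00656398e+00] 0.3404187692139996
rim pts [[310.9 109.8]
 [303.1 117.9]
 [311.1 171.6]
 [303.7 171.6]
 [-41.2 115.7]
 [ 29.8 311.1]]
handle [[317.5 147.9]
 [351.  147.9]
 [316.9 139.8]
 [343.5 139.9]
 [282.1 225.2]
 [288.5 202.7]]
```

View pics/w5c.png

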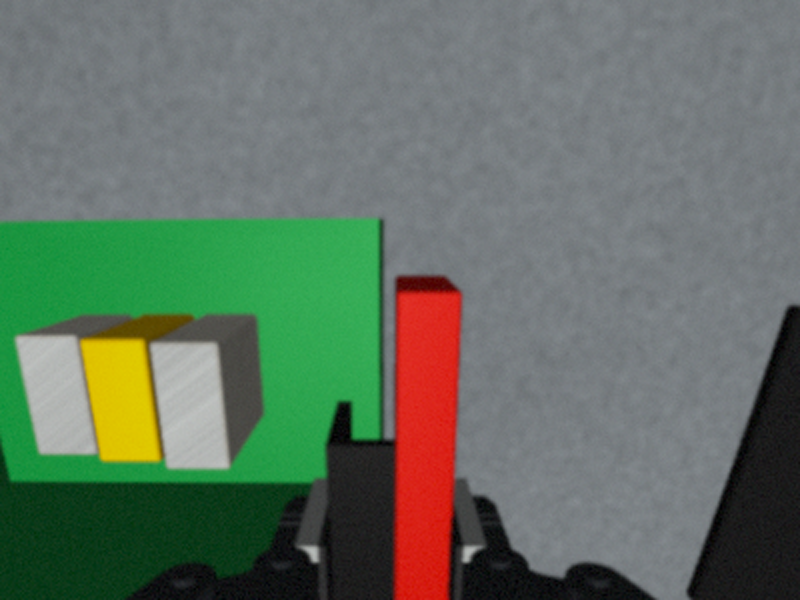

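The wrist view confirms alignment. The outer rim edge is at column 311 and the rim corner at (311,109.5), against predictions of (310.9,109.8). The handle's inner edge is at column 318 against a predicted 317.5, so the gap is centred on the wall. Lowering now, with a force stop.

Run:
```python
from h import *
o=[np.pi,0,BY+np.pi]; t=binw([0,122.3,0])
r=bot.movel([t[0],t[1],78],o,40,threshold=6); s=bot.get_state(); print(r,s['t'],s['tcp_pos'],s['contact_force'])
if not r:
    r=bot.movel([t[0],t[1],74],o,20,threshold=5); s=bot.get_state(); print(r,s['tcp_pos'],s['contact_force'])
```

```text
False 31.725 [465.43442768 419.35657946  78.26405732] [ 0.51730451  0.04987529 -1.86086906]
True [465.52291051 419.35084705  77.94630796] [-1.47055069 -0.02871693  5.73189008]
```

The bridge met the rim at a commanded z of 78, where it should (77). Releasing, retreating and checking.

Run:
```python
from h import *
bot.grip(.6); bot.dwell(.3)
s=bot.get_state(); p=s['tcp_pos']; print(s['opening'],s['contact_force'])
bot.movel([p[0],p[1],130],None,60); bot.movel([p[0]-20,p[1],240],None,150); bot.dwell(.3)
m=cam("wrist"); I=imaging.capture("wrist"); cv2.imwrite("pics/w6.png",I)
k=cv2.inRange(I,(0,0,130),(80,80,255)); n,_,ss,cc=cv2.connectedComponentsWithStats(k); print('red',[s.tolist() for s in ss[1:] if s[4]>40])
k=cv2.inRange(I,(0,0,0),(35,35,35))[:260]; n,_,ss,cc=cv2.connectedComponentsWithStats(k); print('black',[s.tolist() for s in ss[1:] if s[4]>40])
print('handle pred if level',proj(m,binw([0,122.5,0])+Ro.from_euler('z',BY).apply([(-65,1,134-2),(-65,15,132),(45,1,132),(45,15,132),(-65,15,102),(-30,-15,132),(30,-15,132)])).round(1))
print('rim',proj(m,binw([(-80,120,130),(80,120,130)])).round(1))
ringpix(); print(bot.get_state()['t'])
for n in("scene","side"):
    J=imaging.capture(n); k=cv2.inRange(J,(0,0,130),(80,80,255)); _,_,ss,cc=cv2.connectedComponentsWithStats(k); print(n,[s.tolist() for s in ss[1:] if s[4]>15])
    print(proj(cam(n),binw([0,122.5,0])+Ro.from_euler('z',BY).apply([(-65,8,132),(45,8,132)])).round(0))
```

```text
0.5970824263040322 [ 0.13905229  0.55741196 -0.54784988]
red [[314, 146, 15, 99, 1267]]
black [[10, 32, 31, 102, 1265], [437, 68, 203, 192, 22609], [298, 177, 16, 56, 448], [259, 242, 11, 18, 132], [362, 243, 10, 17, 109], [239, 251, 12, 9, 69], [380, 252, 11, 8, 55]]
handle pred if level [[314.4 147.5]
 [328.3 147.6]
 [314.3 245.9]
 [326.8 245.9]
 [327.1 144.1]
 [299.  181.3]
 [299.9 233.8]]
rim [[310.9 132.2]
 [311.4 271.9]]
scene [(37, [378.0, 161.1]), (28, [354.2, 186.4]), (50, [353.7, 193.4]), (135, [331.0, 196.8])]
side []
34.9667
scene [[378, 115, 28, 13, 61]]
[[377. 114.]
 [406. 126.]]
side [[360, 27, 23, 15, 29], [284, 319, 43, 6, 210]]
[[326. 320.]
 [284. 321.]]
```

The pole hangs level on the rim in all three views (handle and clip where predicted), and the flap's ring has not moved. Handing in.

```bash
python3 -c "
from bench import bot
print(bot.sign_off())"
```

```text
the job is handed in; nothing more can be done
None
```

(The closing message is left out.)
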